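# Carry the carver's chisels over to the other rack in their order of use

## Task

Four carving chisels are laid out in a rack in their order of use, the first one next to that rack's yellow knob. Move all four into the empty rack in the same order, the first again next to the yellow knob (which may be at either end), each lying level in its own place with the handle in the broad notch and the steel shank in the narrow one. Lower each chisel into its place; never drop one.

Things in the scene. Friction and masses are not known exactly. Their poses are not given: they have to be found in the camera images.
- red_chisel: Loose carving chisel with a bright red handle (mm; 0.16 kg). Origin on its axis at the balance point: grip there from above, fingers across the axis. Its y axis points to the cutting edge: round handle d 28 from y -85 to +30, brass ferrule d 20 to +40, steel shank d 12 to +85, blade 8 wide, 4 thick to +135. It lies level, axis 55 above the bench; may roll about y.
- red_cradle: Fixed cradle, base plate bright red (62 x 146 mm), under the bright red chisel at the start. Origin: centre of its underside, 43 mm below the chisel's origin; y axes alike. The four stand 66 mm apart in a row along x, in any order, with V supports as in the empty rack. Their common +x points to the set-out rack's fixed yellow knob: the cradle furthest along +x holds the first chisel.
- blue_chisel: Loose carving chisel with a blue handle (mm; 0.16 kg). Origin on its axis at the balance point: grip there from above, fingers across the axis. Its y axis points to the cutting edge: round handle d 28 from y -85 to +30, brass ferrule d 20 to +40, steel shank d 12 to +85, blade 14 wide, 4 thick to +135. It lies level, axis 55 above the bench; may roll about y.
- blue_cradle: Fixed cradle, base plate blue (62 x 146 mm), under the blue chisel at the start. Origin: centre of its underside, 43 mm below the chisel's origin; y axes alike. The four stand 66 mm apart in a row along x, in any order, with V supports as in the empty rack. Their common +x points to the set-out rack's fixed yellow knob: the cradle furthest along +x holds the first chisel.
- black_chisel: Loose carving chisel with a black handle (mm; 0.16 kg). Origin on its axis at the balance point: grip there from above, fingers across the axis. Its y axis points to the cutting edge: round handle d 28 from y -85 to +30, brass ferrule d 20 to +40, steel shank d 12 to +85, blade 20 wide, 4 thick to +135. It lies level, axis 55 above the bench; may roll about y.
- black_cradle: Fixed cradle, base plate black (62 x 146 mm), under the black chisel at the start. Origin: centre of its underside, 43 mm below the chisel's origin; y axes alike. The four stand 66 mm apart in a row along x, in any order, with V supports as in the empty rack. Their common +x points to the set-out rack's fixed yellow knob: the cradle furthest along +x holds the first chisel.
- wood_chisel: Loose carving chisel with a pale wooden handle (mm; 0.16 kg). Origin on its axis at the balance point: grip there from above, fingers across the axis. Its y axis points to the cutting edge: round handle d 28 from y -85 to +30, brass ferrule d 20 to +40, steel shank d 12 to +85, blade 26 wide, 4 thick to +135. It lies level, axis 55 above the bench; may roll about y.
- wood_cradle: Fixed cradle, base plate pale wooden (62 x 146 mm), under the pale wooden chisel at the start. Origin: centre of its underside, 43 mm below the chisel's origin; y axes alike. The four stand 66 mm apart in a row along x, in any order, with V supports as in the empty rack. Their common +x points to the set-out rack's fixed yellow knob: the cradle furthest along +x holds the first chisel.
- empty_rack: Fixed board 320 (x) x 150 x 12 mm, origin under its centre, on the bench. Four places at x -99, -33, 33, 99, each two V supports 12 thick: at y -60 broad (46 wide on top, 61 high) for the handle, at y +60 narrow (39 wide, 69 high) for the shank; 50 degree sides centre a tool. Seated: chisel origin at the place's x, y 0, 55 above the bench, y axes alike. Finger room between the supports.
- yellow_knob: Fixed yellow knob, 25 mm in diameter, 40 high, on the empty rack's board at its x = +146 or -146 mm, y = -60 mm; a plain dark wooden knob is at the other end. The order begins at the yellow end. Origin at the centre of its underside.
Not all that is in view belongs to the job. Leave any green look-alike of the wood_chisel alone.

How it is judged:
By the outcome, as a careful person would: the job done as asked, in the order asked, and still so for the second after the job is handed in, with the robot touching nothing.
It also fails if it takes over 102 s, if anything falls off the work surface, if the arm or the gripper's body presses on something with over 40 N, if the wrist force passes 120 N, or if a joint passes its speed limit or range.

## Robot

A 6-joint arm with a two-finger parallel gripper is mounted at the origin on the work surface. World frame = base frame: x ahead of the robot, y to its left, z up, the work surface at z = 0. Lengths are in m, angles in rad, forces in N, time in s.
With the tool pointing down it reaches from about 0.325 to 0.85 m from the base axis. Payload 4.4 kg.
Tool frame: the origin (TCP) lies midway between the tips of the shut fingers; the grasp point (between the pads) lies 19 mm behind it; z points along the fingers, y is the line along which they close (so a half turn about z gives the same grasp; the last joint's range is limited). The gripper opens to 94 mm and grips with 3 to 60 N. Pads are 16 mm wide; open, the fingers measure 119 mm over their backs; the gripper's body (75 mm by 177 mm) begins 78 mm behind the grasp point.
Start: joints at [1.135, 0.207, 1.542, -0, 1.393, -0.15], TCP at [0.162, 0.552, 0.205] pointing down, gripper open.
Joint ranges: [-2.73, 2.73], [-0.86, 2.22], [0.23, 2.46], [-1.11, 4.25], [0.08, 2.63], [-2.82, 2.82]. Speed limits (rad/s): [2.79, 2.79, 3.14, 3.14, 3.14, 3.14].

## Interface

Orientations are given as a rotation vector (axis times angle).
In Python, from rig import sensors, capture, job gives the robot as it stands.
- The arm moves only by the tool arm_command, never from a script. Its argument "rows" is a list of rows, each an object with "linear": the shift along the tool's x, y, z scaled (see below), a list of three; "twist": the turn, a rotation vector about the tool's x, y, z scaled (see below), a list of three. In form: [{"linear": [tx, ty, tz], "twist": [rx, ry, rz]}, ...]. A call has 1 to 10 rows; each row is the pose to reach, as a shift and turn from the pose commanded when the call began, along the tool's axes at that moment; what a row does not reach only later rows make up. The controller multiplies each number of a shift by 100 mm and each number of a turn by 45 degrees. A row lasts 1/8 s, in which the tool goes at most 62.5 mm and 10.7 degrees, less where a joint would pass 70% of its speed; a pose out of reach is approached as far as the arm can. A call with a number of a shift or a turn outside -1 to 1 is refused whole. A call with a gripper value outside its range is refused whole. "grip" is the closure, from 0 (fully open) to 1 (shut), set as the call begins (left out, the last holds). The fingers move at their own pace and stop on an object; "newtons" is the grip in N (left out, the last holds). Time passes only in rows, so rows that repeat a pose let the fingers close. It gives the time, the measured TCP pose, the force, the opening and the grip force at its end, in the units of the state.
- sensors.state(): the state, without advancing time (a new reading comes with each control period).
- capture(name): name is "scene" or "top"; returns a dict with "pixels" (480x640x3 uint8, blue, green, red), "z_map" (480x640 float32, m along the optical axis (not along the pixel's ray), 0 where there is no reading), "fx", "fy", "cx", "cy" (pixels), "D" ([k1, k2, p1, p2, k3] as OpenCV has them; the pictures are not rectified), "cam_to_world" (4x4, takes a point from camera to world coordinates). Camera axes: x right, y down, z forward; pixel columns grow to the right and rows downward; lengths in m; the calibration is good to about 2 mm. A picture is of the moment at which its call begins.
- job.finish_job(): hands the job in; it is judged then, once.
The state is a dict: "time_s": time; "q": joint angles; "qd": joint speeds; "effort": joint torques, N m; "position": TCP position; "tcp_rot": TCP orientation; "force": force on the tool from outside, world axes, zero at the start; "torque": the same for the moment, N m; "width": opening from 0.0 (shut) to 1.0 (fully open); "grasp_force": force on a finger pad.
Only numpy, scipy, OpenCV 4.12 (cv2) and the standard library are available. Lean on these libraries where they do the work, as an engineer would, in place of code of your own. Each camera call takes 0.05 s, during which the arm holds its last target. There are 200 camera calls.

## Working session

There is one attempt and no reset: what is moved stays moved. The work goes in short steps, Python scripts to look and compute and a tool call to move; the robot and the scene stay as the last step left them, time stands still between calls to the robot, and variables do not carry over. Pictures are saved under pics/ and viewed, at most 14 in all, crops included, and the job is handed in when it is done.

Besides the shell and the picture viewer there is one more tool, called after ">>>" in YAML: its name, and indented under it one key for each argument. arm_command: Moves the arm, as the interface text tells. Its arguments: {"type":"object","properties":{"rows":{"type":"array","items":{"type":"object","properties":{"linear":{"type":"array","items":{"type":"number"}},"twist":{"type":"array","items":{"type":"number"}}}}},"grip":{"type":"number"},"newtons":{"type":"number"}},"required":["rows"]}

```bash
mkdir -p pics; ls; cat > h.py <<'E'
import numpy as np, cv2
from rig import sensors, capture, job
def snap(n,f):
    c=capture(n); cv2.imwrite('pics/'+f+'.png',c['pixels']); np.save('pics/'+f+'.npy',c,allow_pickle=True); return c
def load(f): return np.load('pics/'+f+'.npy',allow_pickle=True).item()
def ray(c,uv):
    K=np.array([[c['fx'],0,c['cx']],[0,c['fy'],c['cy']],[0,0,1.]])
    p=cv2.undistortPoints(np.array(uv,float).reshape(-1,1,2),K,np.array(c['D'],float))[:,0]
    d=np.c_[p,np.ones(len(p))]; T=np.array(c['cam_to_world'])
    return T[:3,3], d@T[:3,:3].T, d
def plane(c,uv,z):
    o,d,_=ray(c,uv); return o+d*((z-o[2])/d[:,2])[:,None]
def depth(c,uv):
    o,d,_=ray(c,uv); u=np.round(np.array(uv)).astype(int); return o+d*c['z_map'][u[:,1],u[:,0]][:,None]
E
python3 - <<'E'
from h import *
for n in('scene','top'):
    c=snap(n,n+'1'); print(n,np.round(c['cam_to_world'],3).tolist(),c['fx'],c['D'])
print(sensors.state())
E
```

```text
pics
scene [[0.758, 0.526, -0.386, 0.8], [0.652, -0.599, 0.464, -0.421], [0.013, -0.604, -0.797, 0.785], [0.0, 0.0, 0.0, 1.0]] 501.8907698350182 [0.04823895 0.         0.         0.         0.        ]
top [[0.022, -0.985, 0.171, 0.32], [-1.0, -0.021, 0.005, -0.016], [-0.002, -0.172, -0.985, 0.931], [0.0, 0.0, 0.0, 1.0]] 492.7637550037199 [-0.13655444  0.          0.          0.          0.        ]
{'time_s': 0.1, 'q': array([ 1.13451349e+00,  2.07346784e-01,  1.54280978e+00, -1.91283354e-05,
        1.39351395e+00, -1.50533705e-01]), 'qd': array([-0.00138733, -0.00252998, -0.00311309,  0.00010331,  0.00062341,
        0.00068837]), 'effort': array([ 4.66571273e-04, -3.71866429e+01, -2.82292503e+01,  7.01847696e-02,
        3.12380015e-02, -2.63935749e-05]), 'position': array([0.16179886, 0.5509966 , 0.20440075]), 'tcp_rot': array([-0.44723966, -3.1090045 ,  0.00313237]), 'force': array([-0.77252999, -0.83432629,  0.1803816 ]), 'torque': array([-0.02086081, -0.03209108, -0.01277504]), 'grasp_force': 0.0, 'width': 0.9962890597651761}
```

View pics/scene1.png

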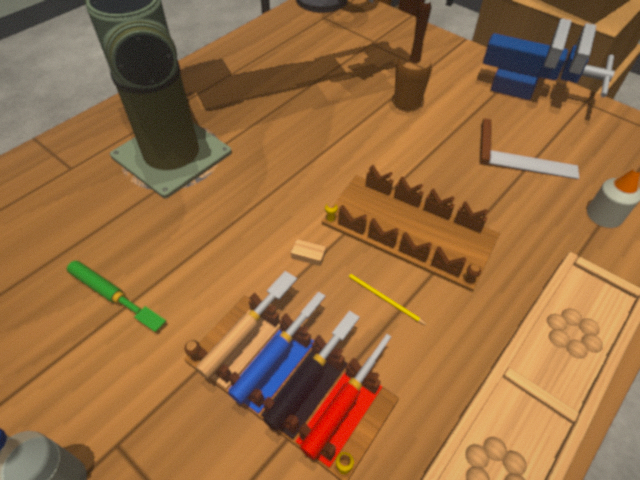

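View pics/top1.png

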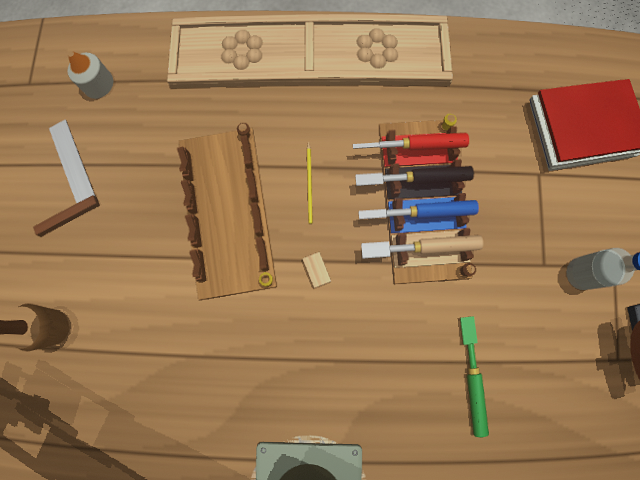

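The top view has the source's yellow knob at (450,120), so the order is red, black, blue, wood. The empty rack's yellow knob is at (265,280), its near end, with the knob side to the right (handles) and the supports at about x=185 and x=255. Next I'll measure.

```bash
cat > m.py <<'E'
from h import *
R={'red':((0,12),(170,255),(120,255)),'blue':((105,125),(150,255),(80,255))}
def comps(m,amin):
    n,l,s,ce=cv2.connectedComponentsWithStats(m.astype(np.uint8)); return [l==i for i in range(1,n) if s[i,4]>amin]
def cloud(c):
    v,u=np.mgrid[0:480,0:640]; uv=np.c_[u.ravel(),v.ravel()]
    return depth(c,uv).reshape(480,640,3)
if __name__=='__main__':
  for n in('top1','scene1'):
    c=load(n); P=cloud(c); hsv=cv2.cvtColor(c['pixels'],cv2.COLOR_BGR2HSV); H,S,V=cv2.split(hsv)
    print(n)
    x,y,z=P[...,0],P[...,1],P[...,2]
    print('bench z',np.median(z[(abs(x-.33)<.05)&(abs(y-.0)<.05)]))
    # chisels: points above 45mm in source region
    src=(x>.25)&(x<.68)&(y<-.03)&(y>-.36)
    hi=src&(z>.0585)&(z<.085)
    for m in comps(hi,60):
        p=P[m]; q=p[:,:2]; mu=q.mean(0); d=np.linalg.svd(q-mu,full_matrices=False)[2][0]; d*=np.sign(d[1])
        t=(q-mu)@d; w=(q-mu)@[d[1],-d[0]]
        print('hi',len(p),np.round(mu,4),'ang',round(np.degrees(np.arctan2(d[1],d[0])),2),'t',np.round([t.min(),t.max()],4),'w',np.round(np.ptp(w),3),'ztop',np.round(np.percentile(p[:,2],[50,95]),4),c['pixels'][m].mean(0).round())
    rk=(x>.25)&(x<.68)&(y>.05)&(y<.32)
    for m in comps(rk&(z>.03)&(z<.09),25):
        p=P[m]; print('sup',len(p),np.round((p.min(0)[:2]+p.max(0)[:2])/2,4),np.round(np.ptp(p[:,:2],0),3),'zmax',np.round(np.percentile(p[:,2],97),4),c['pixels'][m].mean(0).round())
    b=comps(rk&(z>.007)&(z<.017),300)
    for m in b:
        p=P[m][:,:2].astype(np.float32); print('board',len(p),cv2.minAreaRect(p))
    ye=(H>22)&(H<33)&(S>150)&(V>90)
    for m in comps(ye,12):
        v,u=np.nonzero(m); print('yel',len(u),u.mean().round(1),v.mean().round(1),np.round(np.median(P[m],0),4))
E
python3 m.py
```

```text
top1
bench z 0.0005608784043730219
hi 953 [ 0.6559 -0.216 ] ang 94.61 t [-0.0705  0.0979] w 0.029 ztop [0.0659 0.0701] [ 60.  72. 182.]
hi 1008 [ 0.5907 -0.2218] ang 95.08 t [-0.073  0.097] w 0.028 ztop [0.066 0.07 ] [60. 65. 75.]
hi 1034 [ 0.5251 -0.2288] ang 94.91 t [-0.0708  0.1005] w 0.027 ztop [0.0658 0.07  ] [158. 106.  76.]
hi 1070 [ 0.461  -0.2348] ang 94.93 t [-0.0717  0.0983] w 0.027 ztop [0.0658 0.0698] [120. 157. 183.]
sup 522 [0.6098 0.1308] [0.14  0.043] zmax 0.0614 [39. 61. 93.]
sup 297 [0.6109 0.2485] [0.056 0.022] zmax 0.0688 [38. 58. 89.]
sup 292 [0.546 0.237] [0.058 0.021] zmax 0.0686 [37. 58. 89.]
sup 232 [0.5039 0.1071] [0.055 0.021] zmax 0.0607 [40. 63. 96.]
sup 299 [0.4813 0.2241] [0.055 0.021] zmax 0.0688 [39. 60. 92.]
sup 240 [0.4403 0.0947] [0.057 0.021] zmax 0.0612 [42. 65. 99.]
sup 319 [0.4167 0.2121] [0.057 0.021] zmax 0.0689 [41. 64. 96.]
sup 97 [0.3942 0.0851] [0.024 0.023] zmax 0.0528 [ 49. 146. 170.]
board 9766 ((0.5252066850662231, 0.17212168872356415), (0.3207496106624603, 0.1509379893541336), 10.687406539916992)
yel 98 448.4 122.1 [ 0.7035 -0.2553 
[... 1368 characters left out ...]
0684 [27. 53. 87.]
sup 94 [0.3938 0.0841] [0.024 0.024] zmax 0.0527 [  6. 134. 173.]
sup 313 [0.4392 0.093 ] [0.056 0.024] zmax 0.0613 [28. 59. 97.]
sup 317 [0.5028 0.1064] [0.057 0.025] zmax 0.0608 [27. 57. 95.]
sup 331 [0.5679 0.1189] [0.056 0.024] zmax 0.0617 [26. 56. 93.]
sup 350 [0.6325 0.1318] [0.055 0.024] zmax 0.0609 [26. 55. 92.]
sup 58 [0.6725 0.1348] [0.015 0.015] zmax 0.0527 [ 29.  61. 102.]
board 6712 ((0.5240740776062012, 0.1705988049507141), (0.31989404559135437, 0.15349739789962769), 11.183683395385742)
yel 93 330.5 211.8 [0.3969 0.0777 0.0457]
yel 352 384.3 297.3 [0.5835 0.01   0.0075]
yel 14 114.6 294.6 [ 0.227  -0.3055  0.0237]
yel 142 343.9 465.0 [ 0.712  -0.2651  0.0486]
```

```bash
cat > fit.py <<'E'
from m import *
def rigid(A,B):
    a,b=A.mean(0),B.mean(0); U,_,Vt=np.linalg.svd((A-a).T@(B-b)); R=(U@Vt).T; return R,b-R@a
L={};
pl=np.array([[x,y] for y in(60,-60) for x in(-99,-33,33,99)])/1000.
S=np.array([[.4154,.2110],[.4803,.2231],[.5446,.2364],[.6084,.2484],[.4392,.0930],[.5028,.1064],[.5679,.1189],[.6325,.1318]])
T=np.array([[.4167,.2121],[.4813,.2241],[.546,.237],[.6109,.2485],[.4403,.0947],[.5039,.1071]])
for n,B,A in(('scene',S,pl),('top',T,pl[:6])):
    R,t=rigid(A,B); e=A@R.T+t-B; print(n,'ang',np.degrees(np.arctan2(R[1,0],R[0,0])).round(2),t.round(4),'rms mm',1e3*e.std()); print((pl[:4]*[1,0]@R.T+t).round(4))
# ray check: handle axes from colour masks of both views, line at cradle height; handle butt and ferrule by colour
E
python3 fit.py
cat > plan.py <<'E'
import sys; from h import *
from scipy.spatial.transform import Rotation as Ro
# usage: plan.py x y z yaw(deg of tool y)  [more quadruples]
s=sensors.state(); R=Ro.from_rotvec(s['tcp_rot']); p=s['position'].copy()
ty=R.as_matrix()[:,1]; tz=R.as_matrix()[:,2]; yaw=np.degrees(np.arctan2(ty[1],ty[0]))
print('t',round(s['time_s'],2),'pos',p.round(4),'yaw',yaw.round(2),'tilt z',tz.round(4),'w',round(s['width'],3),'F',s['force'].round(1),'q6',s['q'][5].round(2))
a=list(map(float,sys.argv[1:]))
for i in range(0,len(a),4):
    g=np.array(a[i:i+3]); dy=a[i+3]-yaw; n=1
    while True:
        d=R.inv().apply(g-p)/.1
        k=int(np.ceil(max(np.abs(d).max()/.98,abs(dy)/44,.01)-1e-6))
        st=(g-p)/k; l=np.round(R.inv().apply(st)/.1,3); t=round(-dy/k/45,3)
        print('->',i//4,l.tolist(),'twist z',t)
        p=p+R.apply(l*.1); R=R*Ro.from_rotvec([0,0,np.radians(45*t)]); yaw-=45*t; dy=a[i+3]-yaw
        if k<=1: break
E
python3 plan.py .655 -.2018 .13 4.9
```

```text
scene ang 11.22 [0.5239 0.1711] rms mm 0.45390454506753136
[[0.4268 0.1519]
 [0.4915 0.1647]
 [0.5563 0.1775]
 [0.621  0.1904]]
top ang 10.86 [0.5252 0.1718] rms mm 0.4664176073635348
[[0.428  0.1531]
 [0.4928 0.1655]
 [0.5576 0.178 ]
 [0.6225 0.1904]]
t 0.1 pos [0.1618 0.551  0.2044] yaw 73.63 tilt z [-9.0e-04 -1.9e-03 -1.0e+00] w 0.996 F [-0.8 -0.8  0.2] q6 -0.15
-> 0 [-0.979, -0.833, 0.108] twist z 0.218
-> 0 [-0.949, -0.561, 0.092] twist z 0.187
-> 0 [-0.875, -0.356, 0.079] twist z 0.16
-> 0 [-0.912, -0.244, 0.079] twist z 0.16
-> 0 [-0.936, -0.128, 0.079] twist z 0.16
-> 0 [-0.944, -0.009, 0.079] twist z 0.161
-> 0 [-0.938, 0.11, 0.079] twist z 0.16
-> 0 [-0.917, 0.227, 0.079] twist z 0.161
-> 0 [-0.881, 0.34, 0.08] twist z 0.16
```

>>> arm_command:
  rows:
    - {"linear": [-0.25, -0.2, 0.03], "twist": [0, 0, 0.06]}
    - {"linear": [-0.6, -0.5, 0.06], "twist": [0, 0, 0.14]}
    - {"linear": [-0.98, -0.83, 0.1], "twist": [0, 0, 0.22]}
  grip: 0.47

```text
time_s: 0.48
position: [0.233, 0.4433, 0.1948]
tcp_rot: [-0.715, -3.059, 0.001]
force: [-0.5, -0.0, 0.8]
width: 0.719
grasp_force: 0.0
```

>>> arm_command:
  rows:
    - {"linear": [-0.47, -0.28, 0.05], "twist": [0, 0, 0.09]}
    - {"linear": [-0.95, -0.56, 0.09], "twist": [0, 0, 0.19]}

```text
time_s: 0.72
position: [0.2934, 0.3505, 0.1859]
tcp_rot: [-0.943, -2.997, 0.001]
force: [0.2, -0.7, 0.0]
width: 0.537
grasp_force: 0.0
```

>>> arm_command:
  rows:
    - {"linear": [-0.44, -0.18, 0.04], "twist": [0, 0, 0.08]}
    - {"linear": [-0.88, -0.36, 0.08], "twist": [0, 0, 0.16]}

```text
time_s: 0.98
position: [0.3452, 0.2707, 0.1781]
tcp_rot: [-1.13, -2.931, 0.0]
force: [0.7, -0.3, 0.4]
width: 0.529
grasp_force: 0.0
```

>>> arm_command:
  rows:
    - {"linear": [-0.46, -0.12, 0.04], "twist": [0, 0, 0.08]}
    - {"linear": [-0.91, -0.24, 0.08], "twist": [0, 0, 0.16]}

```text
time_s: 1.23
position: [0.3967, 0.1921, 0.17]
tcp_rot: [-1.312, -2.854, 0.0]
force: [0.1, 0.9, -0.0]
width: 0.529
grasp_force: 0.0
```

>>> arm_command:
  rows:
    - {"linear": [-0.47, -0.06, 0.04], "twist": [0, 0, 0.08]}
    - {"linear": [-0.94, -0.13, 0.08], "twist": [0, 0, 0.16]}

```text
time_s: 1.48
position: [0.4483, 0.1125, 0.162]
tcp_rot: [-1.488, -2.766, 0.0]
force: [0.3, 1.2, -0.6]
width: 0.53
grasp_force: 0.0
```

>>> arm_command:
  rows:
    - {"linear": [-0.47, 0, 0.04], "twist": [0, 0, 0.08]}
    - {"linear": [-0.94, -0.01, 0.08], "twist": [0, 0, 0.16]}

```text
time_s: 1.72
position: [0.4994, 0.0337, 0.1539]
tcp_rot: [-1.659, -2.667, 0.0]
force: [1.2, 0.8, 0.9]
width: 0.527
grasp_force: 0.0
```

>>> arm_command:
  rows:
    - {"linear": [-0.47, 0.05, 0.04], "twist": [0, 0, 0.08]}
    - {"linear": [-0.94, 0.11, 0.08], "twist": [0, 0, 0.16]}

```text
time_s: 1.98
position: [0.5509, -0.0456, 0.1458]
tcp_rot: [-1.823, -2.557, 0.0]
force: [0.2, -0.5, 0.0]
width: 0.531
grasp_force: 0.0
```

```bash
python3 plan.py .6556 -.2025 .11 5.3 .6556 -.2025 .036 5.3
```

```text
t 1.98 pos [ 0.5509 -0.0456  0.1458] yaw 19.04 tilt z [-9.e-04  4.e-04 -1.e+00] w 0.531 F [ 0.2 -0.5  0. ] q6 -0.57
-> 0 [-0.912, 0.239, 0.178] twist z 0.153
-> 0 [-0.878, 0.347, 0.178] twist z 0.152
-> 1 [0.0, 0.0, 0.74] twist z 0.0
```

>>> arm_command:
  rows:
    - {"linear": [-0.46, 0.12, 0.09], "twist": [0, 0, 0.08]}
    - {"linear": [-0.91, 0.24, 0.18], "twist": [0, 0, 0.15]}

```text
time_s: 2.22
position: [0.6036, -0.1237, 0.1276]
tcp_rot: [-1.97, -2.446, 0.0]
force: [-0.2, 0.7, -0.1]
width: 0.526
grasp_force: 0.0
```

>>> arm_command:
  rows:
    - {"linear": [-0.5, 0.2, 0.1], "twist": [0, 0, 0.08]}
    - {"linear": [-0.88, 0.35, 0.18], "twist": [0, 0, 0.15]}
    - {"linear": [-0.88, 0.35, 0.18], "twist": [0, 0, 0.15]}
    - {"linear": [-0.88, 0.35, 0.18], "twist": [0, 0, 0.15]}

```text
time_s: 2.72
position: [0.6556, -0.2001, 0.1097]
tcp_rot: [-2.107, -2.327, 0.0]
force: [0.2, 0.1, -0.6]
width: 0.533
grasp_force: 0.0
```

```bash
python3 plan.py .6556 -.2025 .036 5.3; python3 -c "
from h import *
c=snap('top','t2'); s=load('top1')
a=c['pixels'][90:300,330:520]; cv2.imwrite('pics/t2c.png',cv2.resize(a,None,fx=3,fy=2.8))"
```

```text
t 2.73 pos [ 0.6556 -0.2001  0.1097] yaw 5.69 tilt z [-0.0017  0.0012 -1.    ] w 0.533 F [ 0.2  0.1 -0.6] q6 -0.52
-> 0 [-0.025, -0.001, 0.737] twist z 0.009
```

View pics/t2c.png

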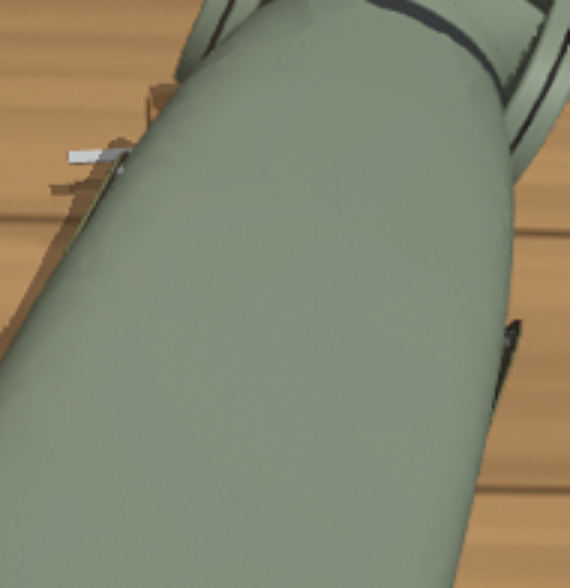

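The arm hides the rack in the top view, showing only the red blade tip at left. I'll descend using the measured positions.

>>> arm_command:
  rows:
    - {"linear": [-0.01, 0, 0.2], "twist": [0, 0, 0.01]}
    - {"linear": [-0.02, 0, 0.45], "twist": [0, 0, 0.01]}
    - {"linear": [-0.025, 0, 0.65], "twist": [0, 0, 0.01]}
    - {"linear": [-0.025, 0, 0.735], "twist": [0, 0, 0.01]}
    - {"linear": [-0.025, 0, 0.735], "twist": [0, 0, 0.01]}

```text
time_s: 3.4
position: [0.656, -0.2028, 0.0359]
tcp_rot: [-2.116, -2.319, 0.001]
force: [-0.7, -0.2, 1.0]
width: 0.529
grasp_force: 0.0
```

```bash
python3 plan.py .6556 -.2025 .036 5.3; python3 -c "
from h import *
c=snap('scene','s2'); a=c['pixels'][260:480,180:420]; cv2.imwrite('pics/s2c.png',cv2.resize(a,None,fx=2.7,fy=2.7))"
```

```text
t 3.4 pos [ 0.656  -0.2028  0.0359] yaw 5.24 tilt z [-1.6e-03  7.0e-04 -1.0e+00] w 0.529 F [-0.7 -0.2  1. ] q6 -0.52
-> 0 [0.003, -0.003, -0.001] twist z -0.001
```

View pics/s2c.png

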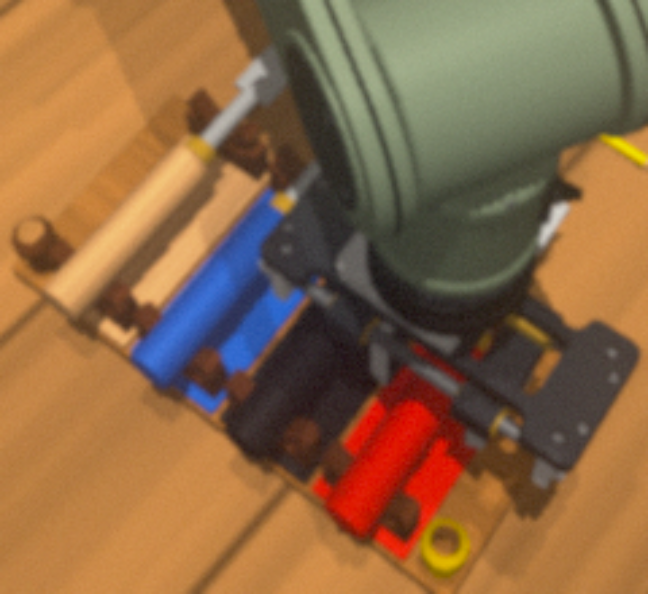

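The fingers straddle the red handle, with the black handle clear of them. Closing and lifting.

>>> arm_command:
  rows:
    - {"linear": [0, 0, 0]}
    - {"linear": [0, 0, 0]}
    - {"linear": [0, 0, 0]}
    - {"linear": [0, 0, 0]}
    - {"linear": [0, 0, 0]}
    - {"linear": [0, 0, -0.1]}
    - {"linear": [0, 0, -0.3]}
    - {"linear": [0, 0, -0.6]}
    - {"linear": [0, 0, -0.9]}
  grip: 1
  newtons: 30

```text
schema error: expected keys linear, twist
```

```bash
python3 plan.py .4277 .1528 .126 11; python3 -c "
from h import *
c=snap('scene','s3')
print(sensors.state()['grasp_force'])"
```

```text
t 3.45 pos [ 0.6568 -0.2032  0.0371] yaw 5.24 tilt z [ 2.e-04 -1.e-04 -1.e+00] w 0.531 F [-0.2  0.5  0.4] q6 -0.52
-> 0 [0.939, -0.489, -0.223] twist z -0.032
-> 0 [0.95, -0.465, -0.222] twist z -0.032
-> 0 [0.962, -0.441, -0.223] twist z -0.032
-> 0 [0.973, -0.417, -0.222] twist z -0.032
0.0
```

View pics/s3.png

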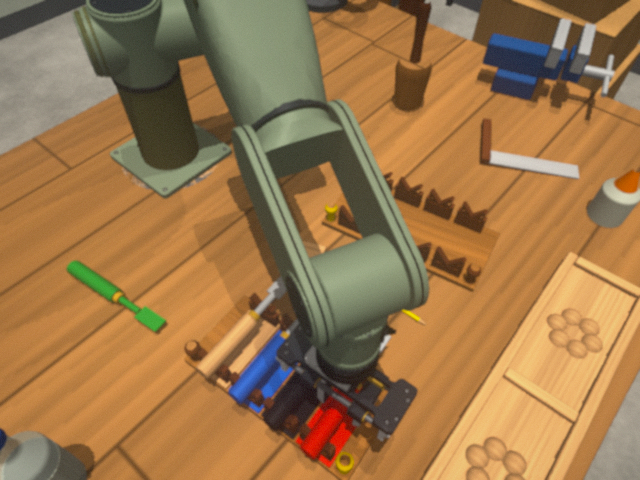

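The move was refused because twist is required. The picture shows the red chisel still seated at (325,435).

>>> arm_command:
  rows:
    - {"linear": [0, 0, 0], "twist": [0, 0, 0]}
    - {"linear": [0, 0, 0], "twist": [0, 0, 0]}
    - {"linear": [0, 0, 0], "twist": [0, 0, 0]}
    - {"linear": [0, 0, 0], "twist": [0, 0, 0]}
    - {"linear": [0, 0, 0], "twist": [0, 0, 0]}
    - {"linear": [0, 0, -0.1], "twist": [0, 0, 0]}
    - {"linear": [0, 0, -0.3], "twist": [0, 0, 0]}
    - {"linear": [0, 0, -0.6], "twist": [0, 0, 0]}
    - {"linear": [0, 0, -0.9], "twist": [0, 0, 0]}
  grip: 1
  newtons: 30

```text
time_s: 4.62
position: [0.6571, -0.2032, 0.1289]
tcp_rot: [2.117, 2.32, 0.001]
force: [0.5, 0.3, -1.0]
width: 0.292
grasp_force: 30.0
```

```bash
python3 plan.py .4277 .1528 .126 11
```

```text
t 4.62 pos [ 0.6571 -0.2032  0.1289] yaw 5.23 tilt z [ 1.4e-03 -2.0e-04 -1.0e+00] w 0.292 F [ 0.5  0.3 -1. ] q6 -0.52
-> 0 [0.938, -0.49, 0.006] twist z -0.032
-> 0 [0.951, -0.466, 0.006] twist z -0.032
-> 0 [0.962, -0.442, 0.006] twist z -0.032
-> 0 [0.973, -0.418, 0.007] twist z -0.032
```

Width 0.292 is 27.5 mm, which matches the handle. Carrying it over.

>>> arm_command:
  rows:
    - {"linear": [0.15, -0.08, 0], "twist": [0, 0, -0.01]}
    - {"linear": [0.4, -0.2, 0], "twist": [0, 0, -0.02]}
    - {"linear": [0.67, -0.35, 0], "twist": [0, 0, -0.02]}
    - {"linear": [0.94, -0.49, 0], "twist": [0, 0, -0.03]}

```text
time_s: 5.12
position: [0.5994, -0.1134, 0.1283]
tcp_rot: [2.089, 2.344, 0.002]
force: [0.5, 0.1, -1.8]
width: 0.293
grasp_force: 30.0
```

>>> arm_command:
  rows:
    - {"linear": [0.32, -0.16, 0], "twist": [0, 0, -0.01]}
    - {"linear": [0.64, -0.31, 0], "twist": [0, 0, -0.02]}
    - {"linear": [0.95, -0.47, 0], "twist": [0, 0, -0.03]}

```text
time_s: 5.5
position: [0.5419, -0.024, 0.1284]
tcp_rot: [2.061, 2.368, 0.003]
force: [0.1, 0.4, -2.4]
width: 0.288
grasp_force: 30.0
```

>>> arm_command:
  rows:
    - {"linear": [0.32, -0.15, 0], "twist": [0, 0, -0.01]}
    - {"linear": [0.64, -0.3, 0], "twist": [0, 0, -0.02]}
    - {"linear": [0.96, -0.44, 0], "twist": [0, 0, -0.03]}

```text
time_s: 5.88
position: [0.485, 0.065, 0.1284]
tcp_rot: [2.033, 2.392, 0.003]
force: [0.3, 0.9, -2.5]
width: 0.288
grasp_force: 30.0
```

>>> arm_command:
  rows:
    - {"linear": [0.3, -0.13, 0], "twist": [0, 0, -0.01]}
    - {"linear": [0.6, -0.26, 0], "twist": [0, 0, -0.02]}
    - {"linear": [0.85, -0.36, 0], "twist": [0, 0, -0.03]}
    - {"linear": [0.97, -0.42, 0], "twist": [0, 0, -0.03]}
    - {"linear": [0.97, -0.42, 0], "twist": [0, 0, -0.03]}

```text
time_s: 6.5
position: [0.4279, 0.1533, 0.1276]
tcp_rot: [2.004, 2.418, 0.002]
force: [0.9, 1.3, -2.2]
width: 0.289
grasp_force: 30.0
```

```bash
python3 plan.py .4277 .1528 .050 11; python3 -c "
from h import *
c=snap('scene','s4'); a=c['pixels'][100:340,220:540]; cv2.imwrite('pics/s4c.png',cv2.resize(a,None,fx=2.4,fy=2.4))"
```

```text
t 6.5 pos [0.4279 0.1533 0.1276] yaw 10.71 tilt z [ 0.0015 -0.     -1.    ] w 0.289 F [ 0.9  1.3 -2.2] q6 -0.03
-> 0 [-0.004, -0.004, 0.776] twist z -0.007
```

View pics/s4c.png

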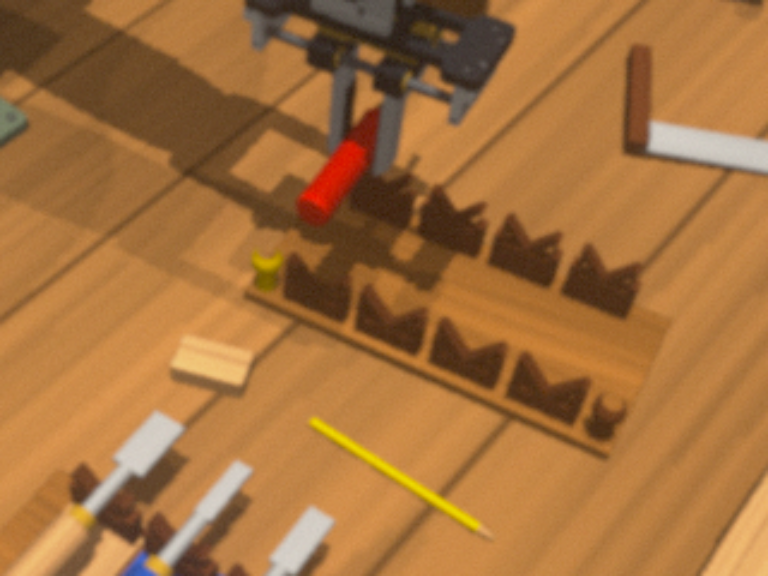

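The red chisel is above the place beside the yellow knob at (267,265), with its handle on the broad-notch side. Lowering it.

>>> arm_command:
  rows:
    - {"linear": [0, 0, 0.2], "twist": [0, 0, -0.005]}
    - {"linear": [0, -0.003, 0.42], "twist": [0, 0, -0.005]}
    - {"linear": [0, -0.003, 0.6], "twist": [0, 0, -0.005]}
    - {"linear": [0, -0.003, 0.72], "twist": [0, 0, -0.005]}
    - {"linear": [0, -0.003, 0.8], "twist": [0, 0, -0.005]}
    - {"linear": [0, -0.003, 0.85], "twist": [0, 0, -0.005]}
    - {"linear": [0, -0.003, 0.88], "twist": [0, 0, -0.005]}
    - {"linear": [0, -0.003, 0.88], "twist": [0, 0, -0.005]}

```text
time_s: 7.55
position: [0.4276, 0.1529, 0.0391]
tcp_rot: [2.001, 2.422, 0.0]
force: [-0.1, -0.3, -2.1]
width: 0.289
grasp_force: 30.0
```

```bash
python3 plan.py .4277 .1528 .0365 11; python3 -c "
from h import *
c=snap('scene','s5'); a=c['pixels'][130:300,270:510]; cv2.imwrite('pics/s5c.png',cv2.resize(a,None,fx=3,fy=3))"
```

```text
t 7.55 pos [0.4276 0.1529 0.0391] yaw 10.86 tilt z [ 3.e-04  0.e+00 -1.e+00] w 0.289 F [-0.1 -0.3 -2.1] q6 -0.04
-> 0 [-0.001, 0.001, 0.026] twist z -0.003
```

View pics/s5c.png

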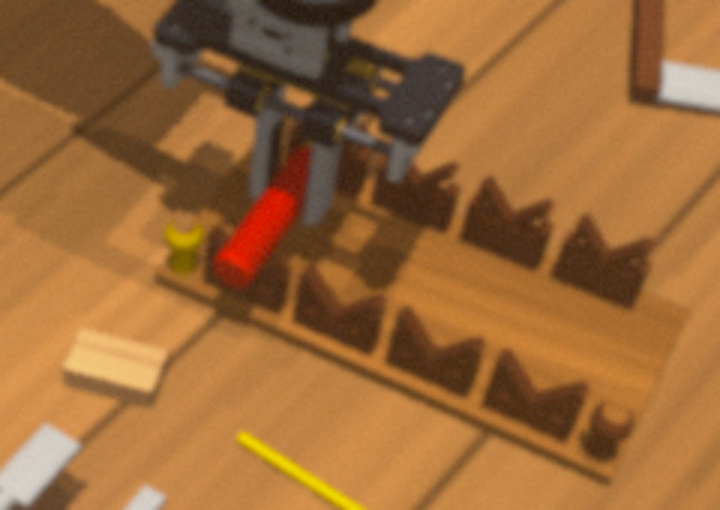

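The handle sits in the broad notch beside the yellow knob at (185,245), and the wrist still carries the tool's weight. Easing it down to contact.

>>> arm_command:
  rows:
    - {"linear": [0, 0, 0.01], "twist": [0, 0, 0]}
    - {"linear": [0, 0, 0.02], "twist": [0, 0, 0]}
    - {"linear": [0, 0, 0.02], "twist": [0, 0, 0]}

```text
time_s: 7.98
position: [0.4278, 0.1529, 0.0381]
tcp_rot: [2.001, 2.421, 0.0]
force: [-2.8, 0.3, 7.1]
width: 0.288
grasp_force: 30.0
```

>>> arm_command:
  rows:
    - {"linear": [0, 0, 0.01], "twist": [0, 0, 0]}
    - {"linear": [0, 0, 0.01], "twist": [0, 0, 0]}

```text
time_s: 8.22
position: [0.4279, 0.1529, 0.038]
tcp_rot: [2.001, 2.422, -0.0]
force: [-6.2, -1.3, 14.0]
width: 0.286
grasp_force: 30.0
```

In contact, with a sideways push that means it is about 1 mm off centre. I'll shift and relieve it.

>>> arm_command:
  rows:
    - {"linear": [0, -0.01, -0.005], "twist": [0, 0, 0]}
    - {"linear": [0, -0.013, -0.005], "twist": [0, 0, 0]}
    - {"linear": [0, -0.013, -0.005], "twist": [0, 0, 0]}

```text
time_s: 8.6
position: [0.4273, 0.1529, 0.0375]
tcp_rot: [2.0, 2.421, 0.003]
force: [-1.1, 0.6, 7.5]
width: 0.29
grasp_force: 30.0
```

>>> arm_command:
  rows:
    - {"linear": [0, 0, 0], "twist": [0, 0, 0]}
    - {"linear": [0, 0, 0], "twist": [0, 0, 0]}
    - {"linear": [0, 0, 0], "twist": [0, 0, 0]}
    - {"linear": [0, 0, 0], "twist": [0, 0, 0]}
    - {"linear": [0, 0, -0.15], "twist": [0, 0, 0]}
    - {"linear": [0, 0, -0.45], "twist": [0, 0, 0]}
    - {"linear": [0, 0, -0.8], "twist": [0, 0, 0]}
    - {"linear": [0, 0, -0.8], "twist": [0, 0, 0]}
  grip: 0.47

```text
time_s: 9.6
position: [0.4294, 0.1531, 0.1204]
tcp_rot: [1.998, 2.417, 0.01]
force: [0.5, 0.1, -0.0]
width: 0.53
grasp_force: 0.0
```

```bash
python3 plan.py .590 -.2085 .118 5.3; python3 -c "
from h import *
c=snap('scene','s6'); a=c['pixels'][130:300,270:510]; cv2.imwrite('pics/s6c.png',cv2.resize(a,None,fx=3,fy=3))"
```

```text
t 9.6 pos [0.4294 0.1531 0.1204] yaw 10.85 tilt z [ 0.0083  0.0013 -1.    ] w 0.53 F [ 0.5  0.1 -0. ] q6 -0.04
-> 0 [-0.964, 0.224, 0.008] twist z 0.031
-> 0 [-0.958, 0.247, 0.008] twist z 0.031
-> 0 [-0.951, 0.271, 0.008] twist z 0.031
-> 0 [-0.944, 0.294, 0.009] twist z 0.03
```

View pics/s6c.png

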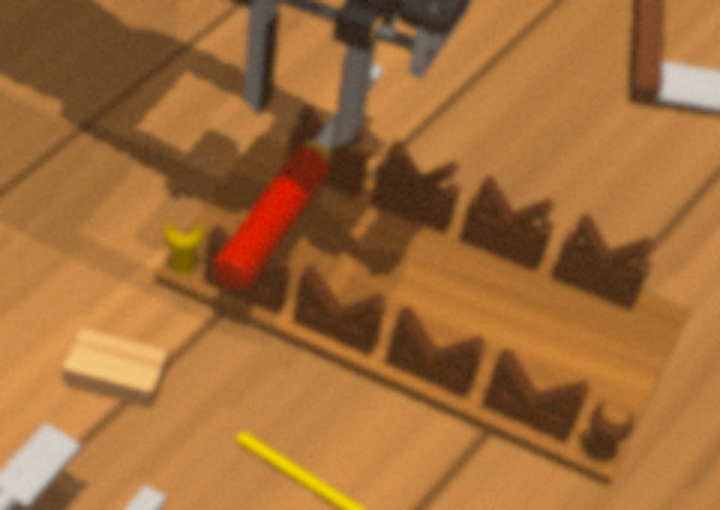

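The red chisel is released and lies in the first place with its handle in the broad notch at (245,265). Going for the black one.

>>> arm_command:
  rows:
    - {"linear": [-0.2, 0.05, 0], "twist": [0, 0, 0.01]}
    - {"linear": [-0.55, 0.13, 0], "twist": [0, 0, 0.02]}
    - {"linear": [-0.96, 0.22, 0.01], "twist": [0, 0, 0.03]}

```text
time_s: 10.02
position: [0.4649, 0.0619, 0.1143]
tcp_rot: [-2.027, -2.397, 0.002]
force: [0.6, -0.4, 1.3]
width: 0.532
grasp_force: 0.0
```

>>> arm_command:
  rows:
    - {"linear": [-0.48, 0.12, 0], "twist": [0, 0, 0.02]}
    - {"linear": [-0.96, 0.25, 0.01], "twist": [0, 0, 0.03]}

```text
time_s: 10.28
position: [0.5057, -0.0292, 0.1132]
tcp_rot: [-2.057, -2.372, 0.002]
force: [0.6, 0.9, 0.1]
width: 0.53
grasp_force: 0.0
```

>>> arm_command:
  rows:
    - {"linear": [-0.48, 0.13, 0], "twist": [0, 0, 0.02]}
    - {"linear": [-0.95, 0.27, 0.01], "twist": [0, 0, 0.03]}

```text
time_s: 10.52
position: [0.5459, -0.1195, 0.112]
tcp_rot: [-2.085, -2.347, 0.001]
force: [0.6, 0.2, 0.8]
width: 0.53
grasp_force: 0.0
```

>>> arm_command:
  rows:
    - {"linear": [-0.4, 0.13, 0], "twist": [0, 0, 0.02]}
    - {"linear": [-0.75, 0.24, 0], "twist": [0, 0, 0.03]}
    - {"linear": [-0.94, 0.29, 0.01], "twist": [0, 0, 0.03]}
    - {"linear": [-0.94, 0.29, 0.01], "twist": [0, 0, 0.03]}
    - {"linear": [-0.94, 0.29, 0.01], "twist": [0, 0, 0.03]}

```text
time_s: 11.15
position: [0.5856, -0.2068, 0.1118]
tcp_rot: [-2.111, -2.324, 0.0]
force: [-0.2, 1.0, -0.2]
width: 0.531
grasp_force: 0.0
```

```bash
python3 plan.py .590 -.2085 .0365 5.3; python3 - <<'E'
from m import *
c=load('s6'); P=cloud(c); x,y,z=P[...,0],P[...,1],P[...,2]
hsv=cv2.cvtColor(c['pixels'],cv2.COLOR_BGR2HSV); m=((hsv[...,0]<8)|(hsv[...,0]>172))&(hsv[...,1]>200)&(x<.5)&(y<.3)&(y>0)&(z>.05)
p=P[m]; q=p[:,:2]; mu=q.mean(0); d=np.linalg.svd(q-mu)[2][0] if 0 else np.linalg.svd(q-mu,full_matrices=False)[2][0]; d*=np.sign(d[1]); t=(q-mu)@d
A=np.c_[t,np.ones(len(t))]
for lo,hi in((t.min(),-.02),(-.02,.02),(.02,t.max())): print('ztop',np.percentile(p[(t>=lo)&(t<=hi),2],90).round(4))
print(len(p),mu.round(4),np.degrees(np.arctan2(d[1],d[0])).round(2),'butt',(mu+d*t.min()).round(4),'origin',(mu+d*(t.min()+.085)).round(4))
E
```

```text
t 11.15 pos [ 0.5856 -0.2068  0.1118] yaw 5.5 tilt z [-0.0017  0.0014 -1.    ] w 0.531 F [-0.2  1.  -0.2] q6 -0.57
-> 0 [-0.023, 0.043, 0.753] twist z 0.004
ztop 0.0697
ztop 0.0699
ztop 0.0696
629 [0.4364 0.1159] 100.39 butt [0.4454 0.0671] origin [0.43   0.1507]
```

>>> arm_command:
  rows:
    - {"linear": [-0.02, 0.04, 0.2], "twist": [0, 0, 0]}
    - {"linear": [-0.02, 0.04, 0.45], "twist": [0, 0, 0]}
    - {"linear": [-0.02, 0.04, 0.65], "twist": [0, 0, 0]}
    - {"linear": [-0.02, 0.04, 0.74], "twist": [0, 0, 0]}
    - {"linear": [-0.02, 0.04, 0.75], "twist": [0, 0, 0]}
    - {"linear": [-0.02, 0.04, 0.75], "twist": [0, 0, 0]}

```text
time_s: 11.9
position: [0.5913, -0.2101, 0.0382]
tcp_rot: [2.112, 2.324, 0.001]
force: [-0.3, 0.3, -0.6]
width: 0.531
grasp_force: 0.0
```

```bash
python3 plan.py .590 -.2085 .0365 5.3
```

```text
t 11.9 pos [ 0.5913 -0.2101  0.0382] yaw 5.45 tilt z [ 1.3e-03 -6.0e-04 -1.0e+00] w 0.531 F [-0.3  0.3 -0.6] q6 -0.57
-> 0 [0.018, -0.011, 0.017] twist z 0.003
```

>>> arm_command:
  rows:
    - {"linear": [0.01, -0.01, 0.015], "twist": [0, 0, 0]}
    - {"linear": [0.01, -0.01, 0.015], "twist": [0, 0, 0]}
    - {"linear": [0.01, -0.01, 0.015], "twist": [0, 0, 0]}
    - {"linear": [0.01, -0.01, 0.015], "twist": [0, 0, 0]}
    - {"linear": [0.01, -0.01, 0.015], "twist": [0, 0, 0]}
    - {"linear": [0.01, -0.01, -0.1], "twist": [0, 0, 0]}
    - {"linear": [0.01, -0.01, -0.3], "twist": [0, 0, 0]}
    - {"linear": [0.01, -0.01, -0.6], "twist": [0, 0, 0]}
    - {"linear": [0.01, -0.01, -0.885], "twist": [0, 0, 0]}
    - {"linear": [0.01, -0.01, -0.885], "twist": [0, 0, 0]}
  grip: 1
  newtons: 30

```text
time_s: 13.15
position: [0.5918, -0.2103, 0.1303]
tcp_rot: [2.108, 2.319, 0.003]
force: [-0.1, 0.4, -1.8]
width: 0.292
grasp_force: 30.0
```

```bash
python3 plan.py .4915 .165 .126 11
```

```text
t 13.15 pos [ 0.5918 -0.2103  0.1303] yaw 5.45 tilt z [ 0.0066 -0.0037 -1.    ] w 0.292 F [-0.1  0.4 -1.8] q6 -0.57
-> 0 [0.958, -0.161, 0.006] twist z -0.031
-> 0 [0.961, -0.137, 0.005] twist z -0.031
-> 0 [0.965, -0.114, 0.006] twist z -0.031
-> 0 [0.967, -0.09, 0.005] twist z -0.03
```

>>> arm_command:
  rows:
    - {"linear": [0.15, -0.03, 0], "twist": [0, 0, -0.01]}
    - {"linear": [0.4, -0.07, 0], "twist": [0, 0, -0.02]}
    - {"linear": [0.67, -0.11, 0], "twist": [0, 0, -0.02]}
    - {"linear": [0.96, -0.16, 0], "twist": [0, 0, -0.03]}

```text
time_s: 13.65
position: [0.5631, -0.1121, 0.125]
tcp_rot: [-2.083, -2.349, 0.001]
force: [0.6, -0.5, -2.2]
width: 0.291
grasp_force: 30.0
```

>>> arm_command:
  rows:
    - {"linear": [0.32, -0.05, 0], "twist": [0, 0, -0.01]}
    - {"linear": [0.64, -0.09, 0], "twist": [0, 0, -0.02]}
    - {"linear": [0.96, -0.14, 0], "twist": [0, 0, -0.03]}

```text
time_s: 14.02
position: [0.5376, -0.0183, 0.1253]
tcp_rot: [-2.055, -2.374, 0.001]
force: [0.6, -0.6, -0.9]
width: 0.289
grasp_force: 30.0
```

>>> arm_command:
  rows:
    - {"linear": [0.32, -0.04, 0], "twist": [0, 0, -0.01]}
    - {"linear": [0.64, -0.08, 0], "twist": [0, 0, -0.02]}
    - {"linear": [0.96, -0.11, 0], "twist": [0, 0, -0.03]}

```text
time_s: 14.4
position: [0.5126, 0.0748, 0.1253]
tcp_rot: [-2.027, -2.398, 0.001]
force: [0.2, -0.1, -1.1]
width: 0.292
grasp_force: 30.0
```

>>> arm_command:
  rows:
    - {"linear": [0.3, -0.03, 0], "twist": [0, 0, -0.01]}
    - {"linear": [0.6, -0.06, 0], "twist": [0, 0, -0.02]}
    - {"linear": [0.85, -0.08, 0], "twist": [0, 0, -0.03]}
    - {"linear": [0.97, -0.09, 0], "twist": [0, 0, -0.03]}
    - {"linear": [0.97, -0.09, 0], "twist": [0, 0, -0.03]}
    - {"linear": [0.97, -0.09, 0], "twist": [0, 0, -0.03]}

```text
time_s: 15.15
position: [0.4898, 0.166, 0.1258]
tcp_rot: [2.002, 2.421, -0.001]
force: [0.1, -0.9, -1.2]
width: 0.29
grasp_force: 30.0
```

```bash
python3 plan.py .4915 .165 .0405 11
```

```text
t 15.15 pos [0.4898 0.166  0.1258] yaw 10.84 tilt z [-1.e-04 -5.e-04 -1.e+00] w 0.29 F [ 0.1 -0.9 -1.2] q6 -0.03
-> 0 [-0.013, 0.015, 0.853] twist z -0.004
```

>>> arm_command:
  rows:
    - {"linear": [0, 0.01, 0.2], "twist": [0, 0, 0]}
    - {"linear": [-0.01, 0.015, 0.42], "twist": [0, 0, 0]}
    - {"linear": [-0.01, 0.015, 0.6], "twist": [0, 0, 0]}
    - {"linear": [-0.01, 0.015, 0.72], "twist": [0, 0, 0]}
    - {"linear": [-0.01, 0.015, 0.8], "twist": [0, 0, 0]}
    - {"linear": [-0.01, 0.015, 0.84], "twist": [0, 0, 0]}
    - {"linear": [-0.01, 0.015, 0.86], "twist": [0, 0, 0]}
    - {"linear": [-0.01, 0.015, 0.86], "twist": [0, 0, 0]}

```text
time_s: 16.15
position: [0.4918, 0.1658, 0.0403]
tcp_rot: [2.001, 2.421, 0.001]
force: [1.0, -0.3, -1.1]
width: 0.29
grasp_force: 30.0
```

>>> arm_command:
  rows:
    - {"linear": [0, 0, 0.01], "twist": [0, 0, 0]}
    - {"linear": [0, 0, 0.01], "twist": [0, 0, 0]}

```text
time_s: 16.4
position: [0.4916, 0.1658, 0.0391]
tcp_rot: [2.001, 2.421, 0.0]
force: [-0.1, -0.4, -1.1]
width: 0.289
grasp_force: 30.0
```

```bash
python3 plan.py .4915 .165 .037 11
```

```text
t 16.4 pos [0.4916 0.1658 0.0391] yaw 10.86 tilt z [ 4.e-04  0.e+00 -1.e+00] w 0.289 F [-0.1 -0.4 -1.1] q6 -0.03
-> 0 [-0.007, -0.003, 0.021] twist z -0.003
```

>>> arm_command:
  rows:
    - {"linear": [-0.005, 0, 0.01], "twist": [0, 0, 0]}
    - {"linear": [-0.005, 0, 0.01], "twist": [0, 0, 0]}

```text
time_s: 16.65
position: [0.4916, 0.1652, 0.0379]
tcp_rot: [-2.001, -2.421, 0.0]
force: [-0.2, -0.5, -1.0]
width: 0.288
grasp_force: 30.0
```

>>> arm_command:
  rows:
    - {"linear": [0, 0, 0.01], "twist": [0, 0, 0]}
    - {"linear": [0, 0, 0.01], "twist": [0, 0, 0]}

```text
time_s: 16.9
position: [0.4917, 0.1652, 0.037]
tcp_rot: [2.001, 2.421, 0.0]
force: [0.4, 0.2, -0.8]
width: 0.291
grasp_force: 30.0
```

>>> arm_command:
  rows:
    - {"linear": [0, 0, 0.008], "twist": [0, 0, 0]}
    - {"linear": [0, 0, 0.008], "twist": [0, 0, 0]}

```text
time_s: 17.15
position: [0.492, 0.1653, 0.0365]
tcp_rot: [2.001, 2.421, 0.001]
force: [0.2, 0.1, 1.9]
width: 0.286
grasp_force: 30.0
```

>>> arm_command:
  rows:
    - {"linear": [0, 0, 0.005], "twist": [0, 0, 0]}
    - {"linear": [0, 0, 0.005], "twist": [0, 0, 0]}

```text
time_s: 17.4
position: [0.4921, 0.1653, 0.0364]
tcp_rot: [2.001, 2.421, 0.001]
force: [-1.0, -0.5, 5.2]
width: 0.29
grasp_force: 30.0
```

Clean contact at the seated height. Releasing and lifting.

>>> arm_command:
  rows:
    - {"linear": [0, 0, 0], "twist": [0, 0, 0]}
    - {"linear": [0, 0, 0], "twist": [0, 0, 0]}
    - {"linear": [0, 0, 0], "twist": [0, 0, 0]}
    - {"linear": [0, 0, 0], "twist": [0, 0, 0]}
    - {"linear": [0, 0, -0.15], "twist": [0, 0, 0]}
    - {"linear": [0, 0, -0.45], "twist": [0, 0, 0]}
    - {"linear": [0, 0, -0.8], "twist": [0, 0, 0]}
    - {"linear": [0, 0, -0.8], "twist": [0, 0, 0]}
  grip: 0.47

```text
time_s: 18.4
position: [0.4949, 0.1658, 0.1199]
tcp_rot: [1.998, 2.417, 0.01]
force: [-0.2, -1.1, -0.4]
width: 0.533
grasp_force: 0.0
```

```bash
python3 plan.py .5242 -.2148 .114 5.3
```

```text
t 18.4 pos [0.4949 0.1658 0.1199] yaw 10.85 tilt z [ 0.0086  0.0014 -1.    ] w 0.533 F [-0.2 -1.1 -0.4] q6 -0.03
-> 0 [-0.948, -0.107, 0.014] twist z 0.031
-> 0 [-0.951, -0.084, 0.014] twist z 0.031
-> 0 [-0.952, -0.061, 0.014] twist z 0.031
-> 0 [-0.954, -0.039, 0.014] twist z 0.03
```

>>> arm_command:
  rows:
    - {"linear": [-0.2, -0.02, 0], "twist": [0, 0, 0.01]}
    - {"linear": [-0.55, -0.05, 0], "twist": [0, 0, 0.02]}
    - {"linear": [-0.95, -0.1, 0], "twist": [0, 0, 0.03]}

```text
time_s: 18.77
position: [0.499, 0.0695, 0.1149]
tcp_rot: [-2.028, -2.398, 0.001]
force: [0.3, 0.1, 0.4]
width: 0.532
grasp_force: 0.0
```

>>> arm_command:
  rows:
    - {"linear": [-0.48, -0.04, 0], "twist": [0, 0, 0.02]}
    - {"linear": [-0.95, -0.075, 0], "twist": [0, 0, 0.03]}

```text
time_s: 19.02
position: [0.5073, -0.0261, 0.1149]
tcp_rot: [-2.057, -2.373, 0.001]
force: [0.1, 0.4, 0.4]
width: 0.53
grasp_force: 0.0
```

>>> arm_command:
  rows:
    - {"linear": [-0.48, -0.02, 0], "twist": [0, 0, 0.02]}
    - {"linear": [-0.95, -0.05, 0], "twist": [0, 0, 0.03]}

```text
time_s: 19.27
position: [0.5158, -0.121, 0.1149]
tcp_rot: [-2.086, -2.348, 0.0]
force: [0.3, -0.1, -0.2]
width: 0.531
grasp_force: 0.0
```

>>> arm_command:
  rows:
    - {"linear": [-0.4, -0.01, 0], "twist": [0, 0, 0.02]}
    - {"linear": [-0.75, -0.02, 0], "twist": [0, 0, 0.03]}
    - {"linear": [-0.95, -0.03, 0], "twist": [0, 0, 0.035]}
    - {"linear": [-0.95, -0.03, 0], "twist": [0, 0, 0.035]}
    - {"linear": [-0.95, -0.03, 0], "twist": [0, 0, 0.035]}

```text
time_s: 19.9
position: [0.5244, -0.213, 0.1152]
tcp_rot: [-2.116, -2.32, -0.0]
force: [-0.7, 0.9, -0.7]
width: 0.535
grasp_force: 0.0
```

```bash
python3 plan.py .5242 -.2148 .0365 5.3;  python3 - <<'E'
from m import *
c=snap('scene','s7'); P=cloud(c); x,y,z=P[...,0],P[...,1],P[...,2]
rk=(x>.35)&(x<.66)&(y>.04)&(y<.32)&(z>.055)&(z<.08)
for u in (-.099,-.033,.033,.099):
  a=np.radians(11); o=np.array([.5242,.1713]); X=(x-o[0])*np.cos(a)+(y-o[1])*np.sin(a); Y=-(x-o[0])*np.sin(a)+(y-o[1])*np.cos(a)
  m=rk&(abs(X-u)<.012)
  print(u,[(m&(abs(Y-v)<.01)).sum() and np.percentile(z[m&(abs(Y-v)<.01)],90).round(4) for v in(-.075,-.05,-.025,0,.02)])
cv2.imwrite('pics/s7c.png',cv2.resize(c['pixels'][130:480,160:510],None,fx=1.7,fy=1.7))
E
```

```text
t 19.9 pos [ 0.5244 -0.213   0.1152] yaw 5.27 tilt z [-0.001   0.0012 -1.    ] w 0.535 F [-0.7  0.9 -0.7] q6 -0.63
-> 0 [-0.019, -0.003, 0.787] twist z -0.001
-0.099 [np.float64(0.0697), np.float64(0.0699), np.float64(0.0703), np.float64(0.0696), np.float64(0.0702)]
-0.033 [np.float64(0.0695), np.float64(0.0698), np.float64(0.0702), np.float64(0.0695), np.float64(0.0697)]
0.033 [np.int64(0), np.int64(0), np.int64(0), np.int64(0), np.int64(0)]
0.099 [np.int64(0), np.int64(0), np.int64(0), np.int64(0), np.int64(0)]
```

View pics/s7c.png

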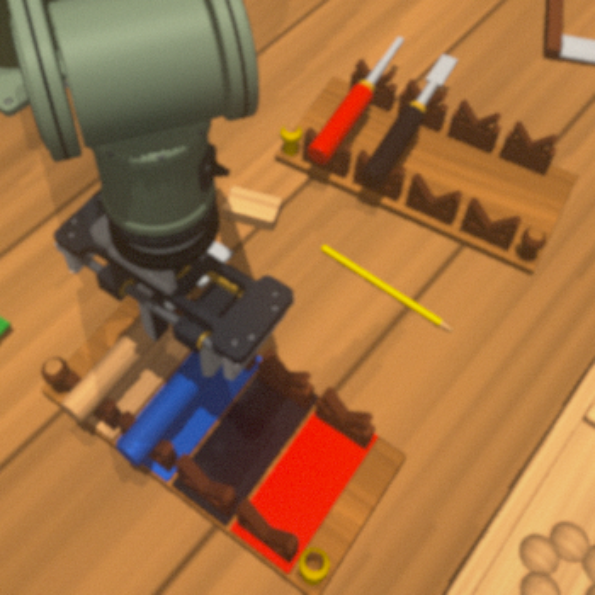

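Red and black are seated level in places 1 and 2, with their shanks in the narrow notches. The gripper is over blue at (190,390).

>>> arm_command:
  rows:
    - {"linear": [-0.01, 0, 0.2], "twist": [0, 0, 0]}
    - {"linear": [-0.01, 0, 0.45], "twist": [0, 0, 0]}
    - {"linear": [-0.01, 0, 0.68], "twist": [0, 0, 0]}
    - {"linear": [-0.01, 0, 0.77], "twist": [0, 0, 0]}
    - {"linear": [-0.01, 0, 0.785], "twist": [0, 0, 0]}
    - {"linear": [-0.01, 0, 0.785], "twist": [0, 0, 0]}
    - {"linear": [-0.01, 0, 0.785], "twist": [0, 0, 0]}

```text
time_s: 20.82
position: [0.5257, -0.2157, 0.0382]
tcp_rot: [2.116, 2.319, 0.001]
force: [0.1, -0.1, 1.0]
width: 0.528
grasp_force: 0.0
```

```bash
python3 plan.py .5242 -.2148 .0365 5.3
```

```text
t 20.82 pos [ 0.5257 -0.2157  0.0382] yaw 5.23 tilt z [ 0.0018 -0.001  -1.    ] w 0.528 F [ 0.1 -0.1  1. ] q6 -0.63
-> 0 [0.011, -0.014, 0.017] twist z -0.002
```

>>> arm_command:
  rows:
    - {"linear": [0.01, -0.01, 0.015], "twist": [0, 0, 0]}
    - {"linear": [0.01, -0.01, 0.015], "twist": [0, 0, 0]}
    - {"linear": [0.01, -0.01, 0.015], "twist": [0, 0, 0]}
    - {"linear": [0.01, -0.01, 0.015], "twist": [0, 0, 0]}
    - {"linear": [0.01, -0.01, 0.015], "twist": [0, 0, 0]}
    - {"linear": [0.01, -0.01, -0.1], "twist": [0, 0, 0]}
    - {"linear": [0.01, -0.01, -0.35], "twist": [0, 0, 0]}
    - {"linear": [0.01, -0.01, -0.65], "twist": [0, 0, 0]}
    - {"linear": [0.01, -0.01, -0.83], "twist": [0, 0, 0]}
    - {"linear": [0.01, -0.01, -0.885], "twist": [0, 0, 0]}
  grip: 1
  newtons: 30

```text
time_s: 22.08
position: [0.524, -0.2148, 0.127]
tcp_rot: [2.117, 2.319, -0.0]
force: [-0.0, 0.3, -2.7]
width: 0.292
grasp_force: 30.0
```

```bash
python3 plan.py .556 .178 .126 11
```

```text
t 22.07 pos [ 0.524  -0.2148  0.127 ] yaw 5.22 tilt z [ 0.0012 -0.0011 -1.    ] w 0.292 F [-0.   0.3 -2.7] q6 -0.63
-> 0 [0.971, 0.169, 0.001] twist z -0.032
-> 0 [0.966, 0.193, 0.002] twist z -0.032
-> 0 [0.961, 0.218, 0.001] twist z -0.032
-> 0 [0.955, 0.242, 0.002] twist z -0.032
```

>>> arm_command:
  rows:
    - {"linear": [0.15, 0.03, 0], "twist": [0, 0, -0.01]}
    - {"linear": [0.4, 0.07, 0], "twist": [0, 0, -0.02]}
    - {"linear": [0.67, 0.12, 0], "twist": [0, 0, -0.02]}
    - {"linear": [0.97, 0.17, 0], "twist": [0, 0, -0.03]}

```text
time_s: 22.58
position: [0.5305, -0.1141, 0.1239]
tcp_rot: [-2.088, -2.343, 0.002]
force: [-0.5, -0.3, -2.2]
width: 0.291
grasp_force: 30.0
```

>>> arm_command:
  rows:
    - {"linear": [0.32, 0.06, 0], "twist": [0, 0, -0.01]}
    - {"linear": [0.64, 0.13, 0], "twist": [0, 0, -0.02]}
    - {"linear": [0.97, 0.19, 0], "twist": [0, 0, -0.03]}

```text
time_s: 22.95
position: [0.538, -0.0155, 0.1239]
tcp_rot: [-2.059, -2.368, 0.002]
force: [0.3, -0.1, -2.3]
width: 0.292
grasp_force: 30.0
```

>>> arm_command:
  rows:
    - {"linear": [0.32, 0.07, 0], "twist": [0, 0, -0.01]}
    - {"linear": [0.64, 0.14, 0], "twist": [0, 0, -0.02]}
    - {"linear": [0.96, 0.22, 0], "twist": [0, 0, -0.03]}

```text
time_s: 23.32
position: [0.5462, 0.0824, 0.1238]
tcp_rot: [-2.031, -2.392, 0.004]
force: [-0.3, -0.1, -1.5]
width: 0.293
grasp_force: 30.0
```

>>> arm_command:
  rows:
    - {"linear": [0.3, 0.08, 0], "twist": [0, 0, -0.01]}
    - {"linear": [0.6, 0.15, 0], "twist": [0, 0, -0.02]}
    - {"linear": [0.85, 0.21, 0], "twist": [0, 0, -0.03]}
    - {"linear": [0.95, 0.24, 0], "twist": [0, 0, -0.035]}
    - {"linear": [0.95, 0.24, 0], "twist": [0, 0, -0.035]}
    - {"linear": [0.95, 0.24, 0], "twist": [0, 0, -0.035]}

```text
time_s: 24.08
position: [0.5561, 0.1772, 0.1252]
tcp_rot: [-2.002, -2.421, 0.002]
force: [0.9, -0.1, -2.2]
width: 0.291
grasp_force: 30.0
```

```bash
python3 plan.py .556 .178 .0405 11
```

```text
t 24.07 pos [0.5561 0.1772 0.1252] yaw 10.82 tilt z [-1.e-03 -7.e-04 -1.e+00] w 0.291 F [ 0.9 -0.1 -2.2] q6 -0.03
-> 0 [0.008, 0.001, 0.847] twist z -0.004
```

>>> arm_command:
  rows:
    - {"linear": [0, 0, 0.2], "twist": [0, 0, 0]}
    - {"linear": [0, 0, 0.42], "twist": [0, 0, 0]}
    - {"linear": [0, 0, 0.6], "twist": [0, 0, 0]}
    - {"linear": [0, 0, 0.72], "twist": [0, 0, 0]}
    - {"linear": [0, 0, 0.8], "twist": [0, 0, 0]}
    - {"linear": [0, 0, 0.84], "twist": [0, 0, 0]}
    - {"linear": [0, 0, 0.86], "twist": [0, 0, 0]}
    - {"linear": [0, 0, 0.86], "twist": [0, 0, 0]}

```text
time_s: 25.08
position: [0.5569, 0.1781, 0.04]
tcp_rot: [2.001, 2.421, 0.001]
force: [0.1, 0.2, -1.7]
width: 0.289
grasp_force: 30.0
```

```bash
python3 plan.py .556 .178 .0365 11
```

```text
t 25.07 pos [0.5569 0.1781 0.04  ] yaw 10.86 tilt z [ 7.e-04  1.e-04 -1.e+00] w 0.289 F [ 0.1  0.2 -1.7] q6 -0.03
-> 0 [0.001, -0.009, 0.035] twist z -0.003
```

>>> arm_command:
  rows:
    - {"linear": [0, 0, 0.01], "twist": [0, 0, 0]}
    - {"linear": [0, 0, 0.02], "twist": [0, 0, 0]}
    - {"linear": [0, 0, 0.02], "twist": [0, 0, 0]}

```text
time_s: 25.45
position: [0.5565, 0.178, 0.0376]
tcp_rot: [-2.001, -2.422, 0.0]
force: [-0.2, 0.4, -2.3]
width: 0.29
grasp_force: 30.0
```

>>> arm_command:
  rows:
    - {"linear": [0, 0, 0.01], "twist": [0, 0, 0]}
    - {"linear": [0, 0, 0.01], "twist": [0, 0, 0]}

```text
time_s: 25.7
position: [0.5564, 0.178, 0.0365]
tcp_rot: [-2.001, -2.421, 0.0]
force: [0.2, 0.3, -2.9]
width: 0.289
grasp_force: 30.0
```

>>> arm_command:
  rows:
    - {"linear": [0, 0, 0.008], "twist": [0, 0, 0]}
    - {"linear": [0, 0, 0.008], "twist": [0, 0, 0]}

```text
time_s: 25.95
position: [0.5567, 0.178, 0.036]
tcp_rot: [2.001, 2.422, 0.0]
force: [0.2, -0.0, -1.4]
width: 0.289
grasp_force: 30.0
```

>>> arm_command:
  rows:
    - {"linear": [0, 0, 0.006], "twist": [0, 0, 0]}
    - {"linear": [0, 0, 0.006], "twist": [0, 0, 0]}

```text
time_s: 26.2
position: [0.5568, 0.178, 0.0358]
tcp_rot: [2.001, 2.421, 0.001]
force: [-1.2, -0.6, 2.9]
width: 0.292
grasp_force: 30.0
```

Contact. Releasing.

>>> arm_command:
  rows:
    - {"linear": [0, 0, 0.002], "twist": [0, 0, 0]}
    - {"linear": [0, 0, 0.002], "twist": [0, 0, 0]}
    - {"linear": [0, 0, 0], "twist": [0, 0, 0]}
    - {"linear": [0, 0, 0], "twist": [0, 0, 0]}
    - {"linear": [0, 0, -0.15], "twist": [0, 0, 0]}
    - {"linear": [0, 0, -0.45], "twist": [0, 0, 0]}
    - {"linear": [0, 0, -0.75], "twist": [0, 0, 0]}
    - {"linear": [0, 0, -0.82], "twist": [0, 0, 0]}
    - {"linear": [0, 0, -0.82], "twist": [0, 0, 0]}
  grip: 0.47

```text
time_s: 27.32
position: [0.5569, 0.178, 0.1179]
tcp_rot: [2.001, 2.421, 0.002]
force: [0.4, 0.1, 0.0]
width: 0.53
grasp_force: 0.0
```

```bash
python3 plan.py .4585 -.2208 .117 5.3
```

```text
t 27.32 pos [0.5569 0.178  0.1179] yaw 10.85 tilt z [ 1.3e-03  2.0e-04 -1.0e+00] w 0.53 F [0.4 0.1 0. ] q6 -0.03
-> 0 [-0.933, -0.429, 0.002] twist z 0.031
-> 0 [-0.943, -0.406, 0.002] twist z 0.031
-> 0 [-0.953, -0.384, 0.001] twist z 0.031
-> 0 [-0.962, -0.36, 0.002] twist z 0.03
```

>>> arm_command:
  rows:
    - {"linear": [-0.2, -0.09, 0], "twist": [0, 0, 0.01]}
    - {"linear": [-0.55, -0.25, 0], "twist": [0, 0, 0.02]}
    - {"linear": [-0.93, -0.43, 0], "twist": [0, 0, 0.03]}

```text
time_s: 27.7
position: [0.5299, 0.0767, 0.1155]
tcp_rot: [-2.028, -2.396, 0.004]
force: [0.4, -0.3, -0.2]
width: 0.532
grasp_force: 0.0
```

>>> arm_command:
  rows:
    - {"linear": [-0.48, -0.2, 0], "twist": [0, 0, 0.02]}
    - {"linear": [-0.94, -0.41, 0], "twist": [0, 0, 0.03]}

```text
time_s: 27.95
position: [0.5046, -0.0232, 0.1157]
tcp_rot: [-2.057, -2.371, 0.003]
force: [0.9, -0.9, -0.3]
width: 0.531
grasp_force: 0.0
```

>>> arm_command:
  rows:
    - {"linear": [-0.48, -0.19, 0], "twist": [0, 0, 0.02]}
    - {"linear": [-0.95, -0.38, 0], "twist": [0, 0, 0.03]}

```text
time_s: 28.2
position: [0.4802, -0.1223, 0.1158]
tcp_rot: [-2.086, -2.346, 0.002]
force: [1.2, 1.0, -0.7]
width: 0.536
grasp_force: 0.0
```

>>> arm_command:
  rows:
    - {"linear": [-0.4, -0.15, 0], "twist": [0, 0, 0.02]}
    - {"linear": [-0.75, -0.28, 0], "twist": [0, 0, 0.03]}
    - {"linear": [-0.96, -0.36, 0], "twist": [0, 0, 0.035]}
    - {"linear": [-0.96, -0.36, 0], "twist": [0, 0, 0.035]}
    - {"linear": [-0.96, -0.36, 0], "twist": [0, 0, 0.035]}
    - {"linear": [-0.96, -0.36, 0], "twist": [0, 0, 0.035]}

```text
time_s: 28.95
position: [0.4582, -0.2189, 0.1168]
tcp_rot: [-2.116, -2.321, -0.0]
force: [-0.3, -0.0, 0.4]
width: 0.528
grasp_force: 0.0
```

```bash
python3 plan.py .4585 -.2208 .0365 5.3
```

```text
t 28.95 pos [ 0.4582 -0.2189  0.1168] yaw 5.29 tilt z [-8.e-04  7.e-04 -1.e+00] w 0.528 F [-0.3 -0.   0.4] q6 -0.71
-> 0 [-0.02, 0.002, 0.803] twist z -0.0
```

>>> arm_command:
  rows:
    - {"linear": [-0.01, 0, 0.2], "twist": [0, 0, 0]}
    - {"linear": [-0.01, 0, 0.45], "twist": [0, 0, 0]}
    - {"linear": [-0.01, 0, 0.68], "twist": [0, 0, 0]}
    - {"linear": [-0.01, 0, 0.78], "twist": [0, 0, 0]}
    - {"linear": [-0.01, 0, 0.805], "twist": [0, 0, 0]}
    - {"linear": [-0.01, 0, 0.805], "twist": [0, 0, 0]}
    - {"linear": [-0.01, 0, 0.805], "twist": [0, 0, 0]}

```text
time_s: 29.82
position: [0.4592, -0.2214, 0.0377]
tcp_rot: [2.116, 2.319, 0.0]
force: [0.1, 0.3, 0.8]
width: 0.534
grasp_force: 0.0
```

```bash
python3 plan.py .4585 -.2208 .0365 5.3
```

```text
t 29.82 pos [ 0.4592 -0.2214  0.0377] yaw 5.23 tilt z [ 0.0016 -0.0011 -1.    ] w 0.534 F [0.1 0.3 0.8] q6 -0.71
-> 0 [0.006, -0.007, 0.012] twist z -0.001
```

>>> arm_command:
  rows:
    - {"linear": [0.005, -0.005, 0.01], "twist": [0, 0, 0]}
    - {"linear": [0.005, -0.005, 0.01], "twist": [0, 0, 0]}
    - {"linear": [0.005, -0.005, 0.01], "twist": [0, 0, 0]}
    - {"linear": [0.005, -0.005, 0.01], "twist": [0, 0, 0]}
    - {"linear": [0.005, -0.005, 0.01], "twist": [0, 0, 0]}
    - {"linear": [0.005, -0.005, -0.1], "twist": [0, 0, 0]}
    - {"linear": [0.005, -0.005, -0.35], "twist": [0, 0, 0]}
    - {"linear": [0.005, -0.005, -0.65], "twist": [0, 0, 0]}
    - {"linear": [0.005, -0.005, -0.83], "twist": [0, 0, 0]}
    - {"linear": [0.005, -0.005, -0.89], "twist": [0, 0, 0]}
  grip: 1
  newtons: 30

```text
time_s: 31.08
position: [0.4578, -0.2209, 0.1271]
tcp_rot: [2.117, 2.319, -0.001]
force: [-0.5, -0.7, -2.1]
width: 0.292
grasp_force: 30.0
```

```bash
python3 plan.py .6214 .1905 .126 11
```

```text
t 31.07 pos [ 0.4578 -0.2209  0.1271] yaw 5.22 tilt z [ 4.0e-04 -1.3e-03 -1.0e+00] w 0.292 F [-0.5 -0.7 -2.1] q6 -0.71
-> 0 [0.79, 0.401, 0.001] twist z -0.026
-> 0 [0.781, 0.417, 0.001] twist z -0.026
-> 0 [0.773, 0.432, 0.001] twist z -0.025
-> 0 [0.764, 0.448, 0.002] twist z -0.026
-> 0 [0.754, 0.463, 0.001] twist z -0.025
```

>>> arm_command:
  rows:
    - {"linear": [0.15, 0.08, 0], "twist": [0, 0, -0.01]}
    - {"linear": [0.45, 0.23, 0], "twist": [0, 0, -0.02]}
    - {"linear": [0.79, 0.4, 0], "twist": [0, 0, -0.025]}

```text
time_s: 31.45
position: [0.4897, -0.1362, 0.1243]
tcp_rot: [-2.093, -2.338, 0.001]
force: [0.1, -0.3, -1.9]
width: 0.29
grasp_force: 30.0
```

>>> arm_command:
  rows:
    - {"linear": [0.26, 0.14, 0], "twist": [0, 0, -0.01]}
    - {"linear": [0.52, 0.28, 0], "twist": [0, 0, -0.02]}
    - {"linear": [0.78, 0.42, 0], "twist": [0, 0, -0.025]}

```text
time_s: 31.82
position: [0.5226, -0.0536, 0.1241]
tcp_rot: [-2.068, -2.36, 0.002]
force: [0.2, -0.2, -1.8]
width: 0.295
grasp_force: 30.0
```

>>> arm_command:
  rows:
    - {"linear": [0.26, 0.14, 0], "twist": [0, 0, -0.01]}
    - {"linear": [0.52, 0.29, 0], "twist": [0, 0, -0.02]}
    - {"linear": [0.77, 0.43, 0], "twist": [0, 0, -0.025]}

```text
time_s: 32.2
position: [0.555, 0.0282, 0.124]
tcp_rot: [-2.045, -2.381, 0.003]
force: [0.9, -0.5, -1.1]
width: 0.292
grasp_force: 30.0
```

>>> arm_command:
  rows:
    - {"linear": [0.26, 0.15, 0], "twist": [0, 0, -0.01]}
    - {"linear": [0.52, 0.3, 0], "twist": [0, 0, -0.02]}
    - {"linear": [0.765, 0.45, 0], "twist": [0, 0, -0.025]}

```text
time_s: 32.58
position: [0.5878, 0.1104, 0.1238]
tcp_rot: [-2.022, -2.401, 0.004]
force: [-0.6, -0.7, -1.4]
width: 0.288
grasp_force: 30.0
```

>>> arm_command:
  rows:
    - {"linear": [0.26, 0.16, 0], "twist": [0, 0, -0.01]}
    - {"linear": [0.5, 0.31, 0], "twist": [0, 0, -0.02]}
    - {"linear": [0.68, 0.42, 0], "twist": [0, 0, -0.025]}
    - {"linear": [0.755, 0.46, 0], "twist": [0, 0, -0.03]}
    - {"linear": [0.755, 0.46, 0], "twist": [0, 0, -0.03]}
    - {"linear": [0.755, 0.46, 0], "twist": [0, 0, -0.03]}

```text
time_s: 33.33
position: [0.6216, 0.1897, 0.1256]
tcp_rot: [-1.998, -2.425, 0.001]
force: [-0.7, 0.2, -2.1]
width: 0.285
grasp_force: 30.0
```

```bash
python3 plan.py .6214 .1905 .0405 11
```

```text
t 33.33 pos [0.6216 0.1897 0.1256] yaw 11.03 tilt z [-6.e-04 -5.e-04 -1.e+00] w 0.285 F [-0.7  0.2 -2.1] q6 -0.03
-> 0 [0.008, 0.0, 0.851] twist z 0.001
```

>>> arm_command:
  rows:
    - {"linear": [0, 0, 0.2], "twist": [0, 0, 0]}
    - {"linear": [0, 0, 0.42], "twist": [0, 0, 0]}
    - {"linear": [0, 0, 0.6], "twist": [0, 0, 0]}
    - {"linear": [0, 0, 0.72], "twist": [0, 0, 0]}
    - {"linear": [0, 0, 0.8], "twist": [0, 0, 0]}
    - {"linear": [0, 0, 0.84], "twist": [0, 0, 0]}
    - {"linear": [0, 0, 0.86], "twist": [0, 0, 0]}
    - {"linear": [0, 0, 0.87], "twist": [0, 0, 0]}
    - {"linear": [0, 0, 0.87], "twist": [0, 0, 0]}

```text
time_s: 34.45
position: [0.6223, 0.1906, 0.0392]
tcp_rot: [1.996, 2.425, 0.001]
force: [-0.1, 0.4, -1.4]
width: 0.292
grasp_force: 30.0
```

>>> arm_command:
  rows:
    - {"linear": [0, 0, 0.01], "twist": [0, 0, 0]}
    - {"linear": [0, 0, 0.01], "twist": [0, 0, 0]}

```text
time_s: 34.7
position: [0.6219, 0.1905, 0.0378]
tcp_rot: [1.997, 2.425, 0.0]
force: [1.3, 0.5, -1.2]
width: 0.293
grasp_force: 30.0
```

>>> arm_command:
  rows:
    - {"linear": [0, 0, 0.01], "twist": [0, 0, 0]}
    - {"linear": [0, 0, 0.01], "twist": [0, 0, 0]}

```text
time_s: 34.95
position: [0.6218, 0.1905, 0.0366]
tcp_rot: [-1.997, -2.425, 0.0]
force: [0.1, -0.3, -1.3]
width: 0.292
grasp_force: 30.0
```

>>> arm_command:
  rows:
    - {"linear": [0, 0, 0.005], "twist": [0, 0, 0]}
    - {"linear": [0, 0, 0.005], "twist": [0, 0, 0]}

```text
time_s: 35.2
position: [0.6219, 0.1905, 0.0365]
tcp_rot: [1.997, 2.425, -0.0]
force: [-1.3, -0.3, -0.3]
width: 0.291
grasp_force: 30.0
```

>>> arm_command:
  rows:
    - {"linear": [0, 0, 0.006], "twist": [0, 0, 0]}
    - {"linear": [0, 0, 0.006], "twist": [0, 0, 0]}

```text
time_s: 35.45
position: [0.622, 0.1905, 0.0364]
tcp_rot: [1.997, 2.425, -0.0]
force: [-2.5, -1.2, 4.6]
width: 0.291
grasp_force: 30.0
```

Contact. Releasing, lifting and backing off.

>>> arm_command:
  rows:
    - {"linear": [0, 0, 0], "twist": [0, 0, 0]}
    - {"linear": [0, 0, 0], "twist": [0, 0, 0]}
    - {"linear": [0, 0, 0], "twist": [0, 0, 0]}
    - {"linear": [0, 0, 0], "twist": [0, 0, 0]}
    - {"linear": [0, 0, -0.15], "twist": [0, 0, 0]}
    - {"linear": [0, 0, -0.45], "twist": [0, 0, 0]}
    - {"linear": [0, 0, -0.75], "twist": [0, 0, 0]}
    - {"linear": [0, 0, -0.95], "twist": [0, 0, 0]}
    - {"linear": [0, 0, -0.95], "twist": [0, 0, 0]}
  grip: 0.47

```text
time_s: 36.58
position: [0.6237, 0.1908, 0.1335]
tcp_rot: [1.995, 2.423, 0.006]
force: [-0.4, 0.4, -0.7]
width: 0.53
grasp_force: 0.0
```

>>> arm_command:
  rows:
    - {"linear": [-0.4, -0.2, -0.2], "twist": [0, 0, 0]}
    - {"linear": [-0.95, -0.4, -0.4], "twist": [0, 0, 0]}

```text
time_s: 36.83
position: [0.5992, 0.0896, 0.169]
tcp_rot: [-1.991, -2.426, 0.003]
force: [0.4, 0.5, -0.2]
width: 0.529
grasp_force: 0.0
```

>>> arm_command:
  rows:
    - {"linear": [-0.5, -0.2, 0], "twist": [0, 0, 0]}
    - {"linear": [-0.95, -0.4, 0], "twist": [0, 0, 0]}

```text
time_s: 37.08
position: [0.5787, -0.013, 0.1695]
tcp_rot: [-1.996, -2.424, 0.002]
force: [-0.5, -1.4, 0.1]
width: 0.529
grasp_force: 0.0
```

>>> arm_command:
  rows:
    - {"linear": [-0.5, -0.2, 0], "twist": [0, 0, 0]}
    - {"linear": [-0.95, -0.4, 0], "twist": [0, 0, 0]}
    - {"linear": [-0.95, -0.4, 0], "twist": [0, 0, 0]}

```text
time_s: 37.45
position: [0.5573, -0.1151, 0.1691]
tcp_rot: [-2.002, -2.418, 0.002]
force: [0.1, 0.0, -0.4]
width: 0.528
grasp_force: 0.0
```

```bash
python3 - <<'E'
from m import *
c=snap('scene','s8'); P=cloud(c); x,y,z=P[...,0],P[...,1],P[...,2]
a=np.radians(11); o=np.array([.5245,.1713]); X=(x-o[0])*np.cos(a)+(y-o[1])*np.sin(a); Y=-(x-o[0])*np.sin(a)+(y-o[1])*np.cos(a)
for u in (-.099,-.033,.033,.099):
  m=(abs(X-u)<.012)&(z>.055)&(z<.08)
  print(u,[(m&(abs(Y-v)<.01)).sum() and np.percentile(z[m&(abs(Y-v)<.01)],90).round(4) for v in(-.075,-.05,-.025,0,.02)],'y butt',np.percentile(Y[m&(Y<-.05)&(Y>-.12)],1).round(4))
snap('top','t8'); print(sensors.state()['force'].round(1))
cv2.imwrite('pics/s8c.png',cv2.resize(c['pixels'][110:310,280:520],None,fx=3,fy=3))
E
```

```text
Traceback (most recent call last):
IndexError: index -1 is out of bounds for axis 0 with size 0
```

```bash
python3 - <<'E'
from m import *
c=snap('top','t9'); P=cloud(c); x,y,z=P[...,0],P[...,1],P[...,2]
a=np.radians(11); o=np.array([.525,.1716]); X=(x-o[0])*np.cos(a)+(y-o[1])*np.sin(a); Y=-(x-o[0])*np.sin(a)+(y-o[1])*np.cos(a)
for u in (-.099,-.033,.033,.099):
  m=(abs(X-u)<.012)&(z>.055)&(z<.08)
  print(u,[(m&(abs(Y-v)<.01)).sum() and float(np.percentile(z[m&(abs(Y-v)<.01)],90).round(4)) for v in(-.075,-.05,-.025,0,.02,.06)],'y range',[float(f(Y[m&(Y<.12)&(Y>-.12)]).round(4)) for f in(np.min,np.max)if m.any()])
print(sensors.state()['force'].round(1))
cv2.imwrite('pics/t9c.png',cv2.resize(c['pixels'][100:310,130:340],None,fx=2.8,fy=2.8))
E
```

```text
-0.099 [0.0696, 0.0694, 0.0696, 0.0697, 0.0693, 0.0616] y range [-0.0841, 0.12]
-0.033 [0.0702, 0.0695, 0.0696, 0.0689, 0.0692, 0.0617] y range [-0.0849, 0.1199]
0.033 [0.0695, 0.0694, 0.0695, 0.0695, 0.0691, 0.0617] y range [-0.0852, 0.1199]
0.099 [0.0696, 0.0696, 0.0702, 0.07, 0.0692, 0.0624] y range [-0.0868, 0.1199]
[ 0.4  0.2 -0.3]
```

View pics/t9c.png

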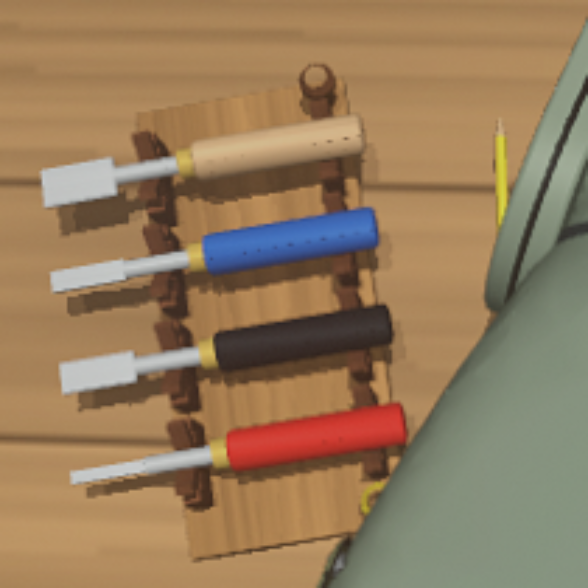

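All four lie level and seated: red beside the yellow knob (375,495), then black, blue and wood. The handle tops measure about 70 mm and the butts about −85 mm. Handing in.

```bash
python3 -c "
from rig import job
print(job.finish_job())"
```

```text
the job is handed in; nothing more can be done
None
```

I moved all four chisels into the empty rack and handed the job in: red next to the yellow knob, then black, blue and wood, each lying level in its notches, with about 38 s of the 102 s used.

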